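# Plug in the service key and hold the tester's sprung lid at the mark

### The job

Take the yellow service plug from the bin and push it fully home in the socket beside the board tester while the lid is still shut, then let go of it. Then lift the tester's sprung blue lid by its handle until the lid is in line with the red setting arm, and keep holding it still there with the gripper: finish while holding, do not let go. Leave the red arm, the other plugs and everything else on the bench where they are.

Things in the scene. Friction and masses are not known exactly. Their poses are not given: they have to be found in the camera images.
- plug_yellow_mid (a point): centre (half-way up, on the axis) of the yellow plug, which stands upright in one compartment of the bin: steel shank 20 mm diameter and 35 mm long below (its foot tapers to 14 mm over the last 5 mm), yellow round head 30 mm diameter and 25 mm high above, 60 mm high in all, 40 to 85 g; the head spans 5 to 30 mm above this point, the shank's foot is 30 mm below it. z up along the plug. This is the service plug
- plug_blue_mid (a point): centre (half-way up, on the axis) of the blue plug, which stands upright in one compartment of the bin: steel shank 20 mm diameter and 35 mm long below (its foot tapers to 14 mm over the last 5 mm), blue round head 30 mm diameter and 25 mm high above, 60 mm high in all, 40 to 85 g; the head spans 5 to 30 mm above this point, the shank's foot is 30 mm below it. z up along the plug. Leave it
- plug_white_mid (a point): centre (half-way up, on the axis) of the white plug, which stands upright in one compartment of the bin: steel shank 20 mm diameter and 35 mm long below (its foot tapers to 14 mm over the last 5 mm), white round head 30 mm diameter and 25 mm high above, 60 mm high in all, 40 to 85 g; the head spans 5 to 30 mm above this point, the shank's foot is 30 mm below it. z up along the plug. Leave it
- bin: grey bin fixed to the bench, 222 x 85 mm and 24 mm high, walls 4 mm, three compartments in a row along its own x axis (about 69 x 77 mm each), one plug standing in each, in any order; origin at the centre of its underside
- tester: board tester fixed to the bench: white tray 200 (x) x 220 (y) x 70 mm high with a blue lid, its front (handle side) towards its own -x, a yellow socket pod 70 x 70 x 40 mm high on its right (-y) side and a scale with the red setting arm on its left (+y) side; origin at the centre of the tray's underside, z up
- socket (a point): centre of the mouth of the round hole in the top of the pod (40 mm above the bench): hole 26 mm diameter (3 mm chamfer at its mouth), right through the pod and vertical; the plug's shank goes in until the head's underside rests on the pod, the plug's centre then being 5 mm below this point. The tester's tray wall is 55 mm away on its +y side. Axes as the tester's
- lid_hinge (a point): middle of the lid's hinge axis, 77.5 mm above the bench along the tester's far edge; axes as the tester's, the hinge axis along y
- lid_handle (a point): centre of the lid's handle, a black round bar 20 mm diameter and 36 mm long along y, on a steel arm 14 mm wide (from its middle) that holds it 35 mm clear in front of the lid's front edge; 243 mm from the hinge axis and level with it when shut. It can be pinched over its two end faces from above (the bar can turn between the pads). Axes turn with the lid: x from handle to hinge, y along the bar and the hinge axis, z out of the lid's top
- lid (a joint): lid angle, 0 shut, growing as the handle side rises (handle's height above the hinge axis = 243 mm x sin(angle)), stops at 1.2 rad. A spring pulls it shut: about 3 N at the handle to start it, 5 to 6 N near the mark; let go, it snaps shut
- mark (a joint): angle of the red setting arm about the same hinge axis, measured as the lid's angle is: it is the angle the lid is to be held at. Set somewhere between 0.40 and 0.72 rad; held by friction
- mark_tip (a point): middle of the outer end of the red setting arm, a bar 205 mm long and 6 mm high beside the lid's left (+y) edge, 133 mm to the left of the lid's middle, pivoting on the lid's hinge axis; axes turn with the arm: x from this end to the hinge. Leave it as set
- mug: white mug, 76 mm across, 90 high; origin at its underside; leave it
- screwdriver: orange-handled screwdriver lying on the bench; leave it
- spool: blue flanged spool standing on end, 56 mm across, 38 high; origin at its underside; leave it
- meter: yellow handheld meter lying flat, 160 x 75 x 32 mm; origin at its underside; leave it
- carton: cardboard carton, 120 x 90 x 60 mm; origin at its underside; leave it
There are look-alikes about, which are no part of the job. Of the things that look like the part that bears plug_yellow_mid, take the one that is farthest to the robot's left at the start.

How it is judged:
By the outcome, as a careful person would: the job done as asked, in the order asked, and still so for the second after the job is handed in, while the arm keeps its last pose, push and grip.
It also fails if it takes over 51 s, if anything falls off the work surface, if the arm or the gripper's body presses on something with over 40 N, if the wrist force passes 120 N, or if a joint passes its speed limit or range.

### The arm

A 6-joint arm with a two-finger parallel gripper is mounted at the origin on the work surface. World frame = base frame: x ahead of the robot, y to its left, z up, the work surface at z = 0. Lengths are in m, angles in rad, forces in N, time in s.
With the tool pointing down it reaches from about 0.375 to 0.9 m from the base axis. Payload 3.1 kg.
Tool frame: the origin (TCP) lies on the front face of the gripper's body, between the roots of the fingers; the fingertips stand 73 mm ahead of it and the grasp point (between the pads) lies 54 mm ahead of it (manip.tips_ahead is the distance from the TCP to the fingertips, in m); z points along the fingers, y is the line along which they close (so a half turn about z gives the same grasp; the last joint's range is limited). The gripper opens to 85 mm and grips with 20 to 120 N. Pads are 22 mm wide; open, the fingers measure 114 mm over their backs; the gripper's body (76 mm by 85 mm) begins 54 mm behind the grasp point. The pads swing forward as they close: fully open they stand 13 mm farther back than shut.
Start: joints at [-1.411, 0.527, 1.433, -0, 1.181, -0.178], TCP at [0.207, -0.59, 0.304] pointing down, gripper open.
Joint ranges: [-3.08, 3.08], [-0.75, 2.2], [0.22, 2.44], [-1.43, 4.57], [0, 2.65], [-2.85, 2.85]. Speed limits (rad/s): [2.79, 2.79, 3.14, 3.14, 3.14, 3.14].

### API

Orientations are given as a unit quaternion [x, y, z, w].
In Python, from station import sense, eyes, workorder, manip gives the robot as it stands.
- The arm moves only by the shell command python3 -m inch 'ROWS' [OPENING] [FORCE]. ROWS is JSON, a list of rows, each an object of numbers: "dx", "dy", "dz": the shift along the tool's x, y, z in cm; "wx", "wy", "wz": the turn, a rotation vector about the tool's x, y, z in degrees. In form: [{"dx": .., "dy": .., "dz": .., "wx": .., "wy": .., "wz": ..}, ...]. A call has 1 to 10 rows; each row shifts and turns the commanded pose from where the row before left it, along the tool's axes as they then stand; what a row does not reach is not made up. A row lasts 1/8 s, in which the tool goes at most 62.5 mm and 10.7 degrees, less where a joint would pass 70% of its speed; a pose out of reach is approached as far as the arm can. A call with a gripper value outside its range is refused whole. OPENING is the opening, from 0 (shut) to 1 (fully open), set as the call begins (- or left out, the last holds). The fingers move at their own pace and stop on an object; FORCE is the grip in N (left out, the last holds). Time passes only in rows, so rows that do not move let the fingers close. It gives the time, the measured TCP pose, the force, the opening and the grip force at its end, in the units of the state.
- sense(): the state, without advancing time (a new reading comes with each control period).
- eyes.snapshot(name): name is "side" or "top" or "wrist"; returns the picture (480x640x3 uint8, red, green, blue); there is no depth.
- eyes.camera_params(name): a dict with "fx", "fy", "cx", "cy" (pixels), "rvec" (rotation vector, rad) and "tvec" (3), from world to camera coordinates, as OpenCV has them. Camera axes: x right, y down, z forward; pixel columns grow to the right and rows downward; lengths in m; the calibration is good to about 2 mm. The wrist camera is an equidistant fisheye: a pixel r from the principal point sees the ray r / f radians off the axis. A picture is of the moment at which its call begins: read the wrist's pose just before it. camera_params takes no time and is no camera call; for the wrist camera it gives the pose at the moment of the call.
- workorder.sign_off(): hands the job in; it is judged then, once.
The state is a dict: "t": time; "q": joint angles; "qd": joint speeds; "tau": joint torques, N m; "tcp_pos": TCP position; "tool_rot": TCP orientation; "force": force on the tool from outside, world axes, zero at the start; "ft_torque": the same for the moment, N m; "finger_gap": opening from 0.0 (shut) to 1.0 (fully open); "gripper_force": force on a finger pad.
Only numpy, scipy, OpenCV 4.12 (cv2) and the standard library are available. Lean on these libraries where they do the work, as an engineer would, in place of code of your own. Each camera call takes 0.05 s, during which the arm holds its last target. There are 200 camera calls.

## Working session

There is one attempt and no reset: what is moved stays moved. The work goes in short steps, Python scripts to look and compute and a shell command to move; the robot and the scene stay as the last step left them, time stands still between calls to the robot, and variables do not carry over. Pictures are saved under pics/ and viewed, at most 12 in all, crops included, and the job is handed in when it is done.

```bash
ls; mkdir -p pics
python3 - <<'E'
from station import sense,eyes,manip
import cv2
for n in("top","side"):
    im=eyes.snapshot(n); cv2.imwrite(f"pics/{n}0.png",im[:,:,::-1]); print(n,eyes.camera_params(n))
s=sense(); print(s, manip.tips_ahead)
E
```

```text
pics
top {'fx': 521.2898786384471, 'fy': 521.2898786384471, 'cx': 316.2646928432043, 'cy': 232.39197203447424, 'rvec': array([ 2.13758081, -2.20311016,  0.075942  ]), 'tvec': array([-0.02696848,  0.49736381,  1.23947567])}
side {'fx': 556.8496033686064, 'fy': 556.8496033686064, 'cx': 321.25965938190683, 'cy': 239.63458253545755, 'rvec': array([ 2.11827294, -0.30489083,  0.15127703]), 'tvec': array([-0.47890772,  0.10216374,  1.38234277])}
{'t': 0.1, 'q': array([-1.41150650e+00,  5.28368572e-01,  1.43375090e+00,  5.66902650e-05,
        1.18139134e+00, -1.78521760e-01]), 'qd': array([-0.00088859, -0.00179561, -0.0036973 ,  0.00146161,  0.00102711,
       -0.00064263]), 'tau': array([-9.04449644e-05, -4.43304241e+01, -1.78586823e+01, -1.94214208e-04,
        3.87554450e-03,  6.12571199e-06]), 'tcp_pos': array([ 0.20708704, -0.58917744,  0.30304158]), 'tool_rot': array([ 9.85770656e-01,  1.68093106e-01,  3.54338935e-05, -9.58785928e-04]), 'force': array([ 0.51967079, -0.16789798, -0.60559842]), 'ft_torque': array([0.03850444, 0.01345903, 0.06127597]), 'gripper_force': 0.0, 'finger_gap': 1.000673839655763} 0.0726
```

View pics/top0.png

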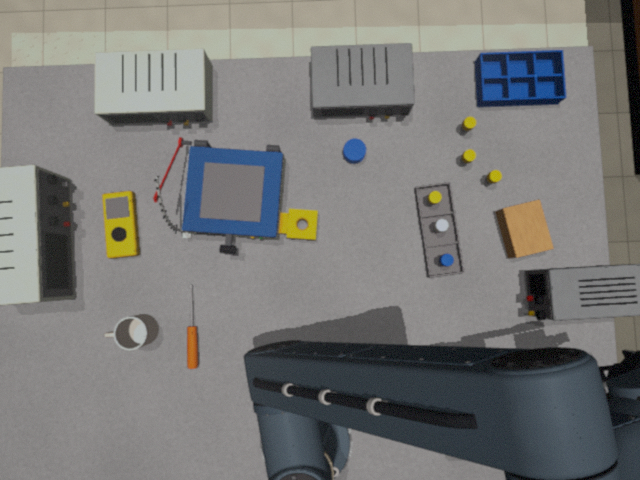

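View pics/side0.png

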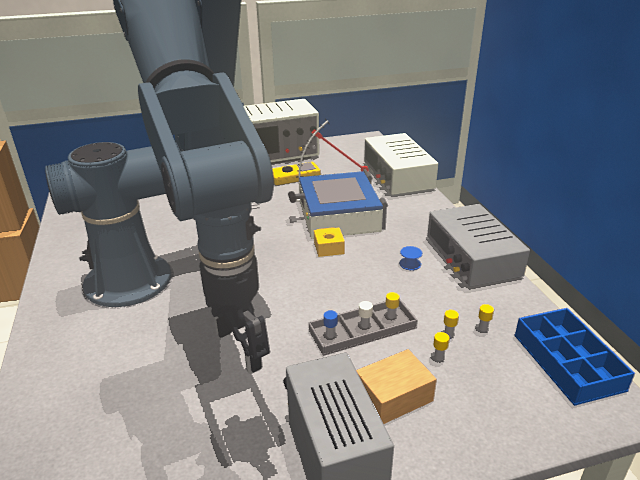

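Top view: bin yellow plug at (435,198), white (442,226), blue (446,260); socket at (302,224), handle at (229,248), red arm (181,142)–(156,197). Loose yellow look-alikes on the right (469,123), (469,157), (495,176).

```bash
cat > h.py <<'E'
import numpy as np,cv2
from station import sense,eyes
from scipy.spatial.transform import Rotation as R
from scipy.optimize import least_squares
def cam(n):
    p=eyes.camera_params(n); return np.array([[p['fx'],0,p['cx']],[0,p['fy'],p['cy']],[0,0,1]]),np.array(p['rvec']),np.array(p['tvec'])
def proj(n,X):
    K,r,t=cam(n); return cv2.projectPoints(np.float64(X).reshape(-1,1,3),r,t,K,None)[0][:,0]
def onz(n,uv,z):
    K,r,t=cam(n); M=cv2.Rodrigues(r)[0]; d=M.T@np.linalg.solve(K,[uv[0],uv[1],1]); c=-M.T@t; return c+d*(z-c[2])/d[2]
def tri(a,b):
    f=lambda X:np.r_[proj('top',X)[0]-a,proj('side',X)[0]-b]
    s=least_squares(f,[.5,0,.05]); return s.x,s.fun
E
python3 - <<'E'
from h import *
for n in("top","side"):
    im=cv2.imread(f"pics/{n}0.png"); h=cv2.cvtColor(im,cv2.COLOR_BGR2HSV)
    for c,lo,hi in(("yel",(22,150,80),(35,255,255)),("red",(0,180,60),(6,255,255)),("blue",(100,150,40),(125,255,255))):
        k,l,st,ce=cv2.connectedComponentsWithStats(cv2.inRange(h,lo,hi))
        print(n,c,[(*map(int,st[i]),*ce[i].round(1)) for i in range(1,k) if st[i][4]>25])
a=cv2.imread("pics/top0.png")[125:265,145:325]; cv2.imwrite("pics/ct.png",cv2.resize(a,None,fx=4.2,fy=4.2,interpolation=2))
a=cv2.imread("pics/side0.png")[115:260,270:400]; cv2.imwrite("pics/cs.png",cv2.resize(a,None,fx=4,fy=4,interpolation=2))
print(onz('top',(435,198),.06),onz('top',(302,224),.04),onz('top',(229,248),.0775))
E
```

```text
top yel [(463, 117, 13, 12, 118, np.float64(469.0), np.float64(122.4)), (462, 150, 13, 12, 116, np.float64(468.6), np.float64(155.4)), (488, 170, 14, 13, 123, np.float64(494.3), np.float64(175.9)), (103, 191, 36, 67, 1323, np.float64(121.1), np.float64(229.5)), (428, 191, 13, 13, 125, np.float64(434.2), np.float64(197.0)), (279, 209, 38, 31, 899, np.float64(298.4), np.float64(223.8))]
top red []
top blue [(479, 51, 86, 54, 3690, np.float64(523.5), np.float64(78.6)), (344, 139, 21, 23, 372, np.float64(354.1), np.float64(149.9)), (183, 147, 99, 89, 3850, np.float64(233.4), np.float64(190.8)), (440, 254, 13, 12, 123, np.float64(446.2), np.float64(259.5))]
side yel [(301, 162, 19, 12, 63, np.float64(311.2), np.float64(168.7)), (273, 165, 26, 13, 192, np.float64(284.8), np.float64(171.5)), (314, 228, 30, 16, 337, np.float64(328.5), np.float64(235.2)), (386, 292, 13, 8, 82, np.float64(392.3), np.float64(295.8)), (479, 304, 15, 17, 198, np.float64(485.6), np.float64(312.2)), (444, 310, 15, 17, 195, np.float64(450.7), np.float64(317.8)), (434, 332, 15, 19, 228, np.float64(440.8), np.float64(340.6))]
side red []
side blue [(491, 0, 149, 346, 36959, np.float64(578.8), np.float64(141.7)), (470, 64, 9, 64, 68, np.float64(474.2), np.float64(94.8)), (401, 247, 21, 11, 193, np.float64(410.9), np.float64(252.1)), (515, 308, 119, 97, 6540, np.float64(573.1), np.float64(356.0)), (324, 311, 13, 9, 92, np.float64(330.0), np.float64(314.8))]
[ 0.56533903 -0.32346667  0.06      ] [ 0.51582206 -0.00881341  0.04      ] [0.46154599 0.159763   0.0775    ]
```

View pics/ct.png

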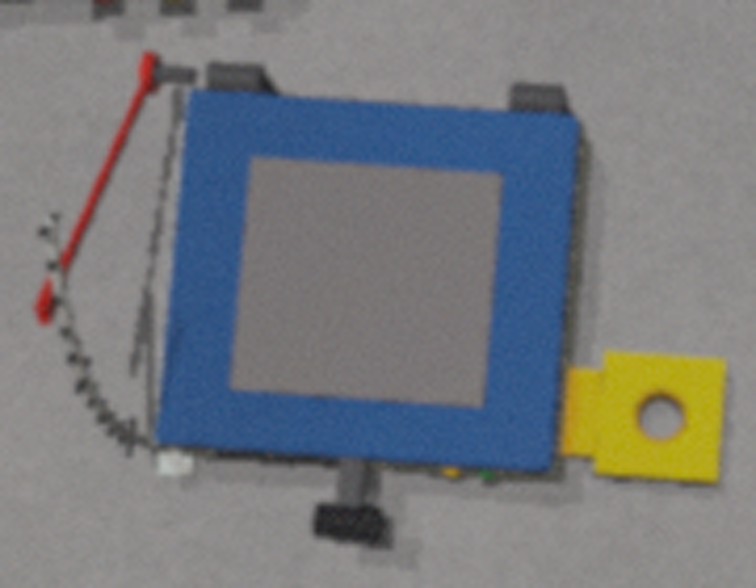

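View pics/cs.png

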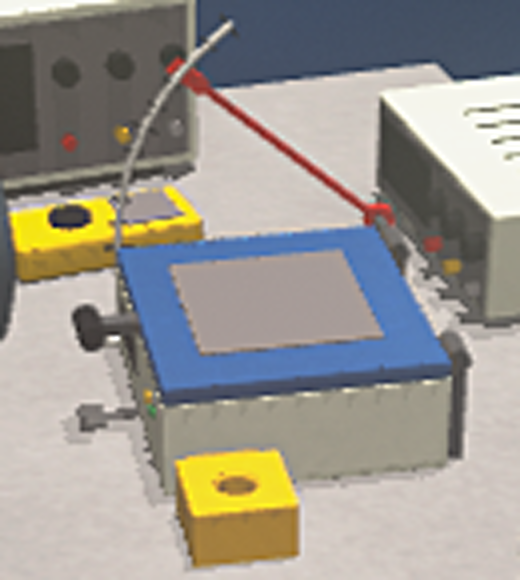

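The crops show the socket hole (top crop 660,416; side crop 237,485), the handle (350,522; near end face 88,328), the red arm's pivot (150,70 / 378,214) and its tip (44,318 / 170,65).

```bash
cat > fit.py <<'E'
from h import *
ct=lambda u,v:(145+(u+.5)/4.2-.5,125+(v+.5)/4.2-.5)
cs=lambda u,v:(270+(u+.5)/4-.5,115+(v+.5)/4-.5)
def model(p):
    x,y,yaw,xh,sx,th=p
    L={'sock':(sx,-165,40),'hand':(xh-243,0,77.5),'hend':(xh-243,-18,77.5),'piv':(xh,133,77.5),
       'tip':(xh-205*np.cos(th),133,77.5+205*np.sin(th))}
    for i,(a,b) in enumerate(((1,1),(1,-1),(-1,-1),(-1,1))): L[f'c{i}']=(sx+35*a,-165+35*b,40)
    Rz=R.from_euler('z',yaw)
    return {k:Rz.apply(np.array(v)/1e3)+[x,y,0] for k,v in L.items()}
obs=[('top','sock',ct(660,416)),('top','c0',ct(607,352)),('top','c1',ct(726,358)),('top','c2',ct(718,482)),('top','c3',ct(597,474)),
('top','hand',ct(350,520)),('top','piv',ct(150,72)),('top','tip',ct(44,318)),
('side','sock',cs(237,485)),('side','c0',cs(280,450)),('side','c1',cs(298,508)),('side','c2',cs(190,518)),('side','c3',cs(175,462)),
('side','hend',cs(88,328)),('side','piv',cs(378,214)),('side','tip',cs(172,66))]
def f(p):
    m=model(p); return np.concatenate([proj(c,m[k])[0]-o for c,k,o in obs])
s=least_squares(f,[.57,.15,0,.1,-.05,.5],loss='soft_l1',x_scale=[.1,.1,.1,.1,.1,.1])
E
sed -i 's/x,y,yaw,xh,sx,th=p/x,y,yaw,xh,sx,th=p; xh*=1e3; sx*=1e3/' fit.py
python3 - <<'E'
from fit import *
print(s.x.round(4)); m=model(s.x)
for (c,k,o),r in zip(obs,s.fun.reshape(-1,2)): print(c,k,r.round(1),m[k].round(4))
print('tritip',tri(obs[7][2],obs[15][2]),'tripiv',tri(obs[6][2],obs[14][2]))
for a,b in (((434.2,197),(392.3,297)),((446.2,259.5),(330,316))): print(tri(a,b), onz('top',a,.06))
E
```

```text
[-1.7335  0.3864 -0.1013  2.4468  2.2785  0.7016]
top sock [-0.1 -0. ] [ 0.5167 -0.0081  0.04  ]
top c0 [-1.  -0.3] [0.555  0.0232 0.04  ]
top c1 [-0.1  0.3] [ 0.5479 -0.0464  0.04  ]
top c2 [-0.3 -0.1] [ 0.4783 -0.0394  0.04  ]
top c3 [-0.8 -0.3] [0.4854 0.0303 0.04  ]
top hand [-0.6  0.7] [0.459  0.1636 0.0775]
top piv [-0.3  0.5] [0.7142 0.2714 0.0775]
top tip [ 0.3 -0.6] [0.5584 0.2872 0.2098]
side sock [-0.3  0.4] [ 0.5167 -0.0081  0.04  ]
side c0 [-0.7  1.1] [0.555  0.0232 0.04  ]
side c1 [0.3 0.3] [ 0.5479 -0.0464  0.04  ]
side c2 [0.7 0.7] [ 0.4783 -0.0394  0.04  ]
side c3 [-0.   0.8] [0.4854 0.0303 0.04  ]
side hend [0.9 3.9] [0.4572 0.1457 0.0775]
side piv [-0.3  2.1] [0.7142 0.2714 0.0775]
side tip [0.5 2.6] [0.5584 0.2872 0.2098]
tritip (array([0.55601408, 0.28478692, 0.21900474]), array([ 0.02147914, -0.10877763, -0.15612822,  0.01669003])) tripiv (array([0.7132812 , 0.26833545, 0.08613744]), array([ 0.0263695 , -0.11092847, -0.14826028,  0.02609998]))
(array([ 0.5679127 , -0.32146057,  0.0617004 ]), array([ 0.04091878, -0.16935187, -0.15996841,  0.02923367])) [ 0.56776551 -0.32171204  0.06      ]
(array([ 0.42017403, -0.34209166,  0.06078755]), array([-0.02516492,  0.1284005 ,  0.11748106, -0.01226182])) [ 0.42049024 -0.34234795  0.06      ]
```

```bash
python3 -m inch '[{"wz":8.4},{"wz":8.4},{"wz":8.4}]' 0.75; python3 -m inch '[{"dx":3.32,"dy":-3.03},{"dx":3.32,"dy":-3.03},{"dx":3.32,"dy":-3.03},{"dx":3.32,"dy":-3.03},{"dx":3.32,"dy":-3.03},{"dx":3.32,"dy":-3.03},{"dx":3.32,"dy":-3.03},{"dx":3.32,"dy":-3.03},{"dx":3.32,"dy":-3.03},{"dx":3.32,"dy":-3.03}]'; python3 -m inch '[{"dz":3},{"dz":3},{}]'
cat >> h.py <<'E'
def go(target):  # world offset to target (TCP) expressed in the tool frame, cm
    s=sense(); r=R.from_quat(s['tool_rot']); return (r.inv().apply(np.array(target)-s['tcp_pos'])*100).round(2), r.as_matrix().round(3).tolist()
def ray(uv,p):
    d=np.array(uv,float)-[p['cx'],p['cy']]; rr=np.hypot(*d); th=rr/p['fx']
    v=np.r_[d/max(rr,1e-9)*np.sin(th),np.cos(th)]; M=cv2.Rodrigues(np.array(p['rvec']))[0]; return -M.T@p['tvec'],M.T@v
def wz(uv,z,p):
    c,d=ray(uv,p); return c+d*(z-c[2])/d[2]
def wproj(X,p):
    M=cv2.Rodrigues(np.array(p['rvec']))[0]; v=M@np.array(X)+p['tvec']; th=np.arctan2(np.hypot(v[0],v[1]),v[2]); return np.r_[p['cx'],p['cy']]+p['fx']*th*v[:2]/np.hypot(*v[:2])
E
python3 - <<'E'
from h import *
p=eyes.camera_params('wrist'); im=eyes.snapshot('wrist')[:,:,::-1]; cv2.imwrite('pics/w1.png',im)
print(p, wproj([.568,-.3215,.061],p)); print(go([.568,-.3215,.2]),sense()['force'],sense()['tcp_pos'])
h=cv2.cvtColor(im.copy(),cv2.COLOR_BGR2HSV)
k,l,st,ce=cv2.connectedComponentsWithStats(cv2.inRange(h,(22,150,80),(35,255,255)))
for i in range(1,k):
    if st[i][4]>100: print(st[i],ce[i],wz(ce[i],.06,p))
E
```

```text
{'fx': 371.64829954431775, 'fy': 371.64829954431775, 'cx': 323.4644189188403, 'cy': 238.4378285606602, 'rvec': array([-2.36418922,  1.67462276,  0.24467859]), 'tvec': array([-0.6227582 , -0.03734551,  0.37891088])} [ 198.30714962 -173.10973364]
(array([ 42.92, -13.29,  10.35]), [[0.943, 0.331, -0.0], [0.331, -0.943, 0.002], [0.0, -0.002, -1.0]]) [ 1.00021452 -0.3945075   0.84593718] [ 0.20709543 -0.5892431   0.30317771]invalid input at $[0]: expected keys dx, dy, dz, wx, wy, wz
invalid input at $[0]: expected keys dx, dy, dz, wx, wy, wz
invalid input at $[0]: expected keys dx, dy, dz, wx, wy, wz
```

View pics/w1.png

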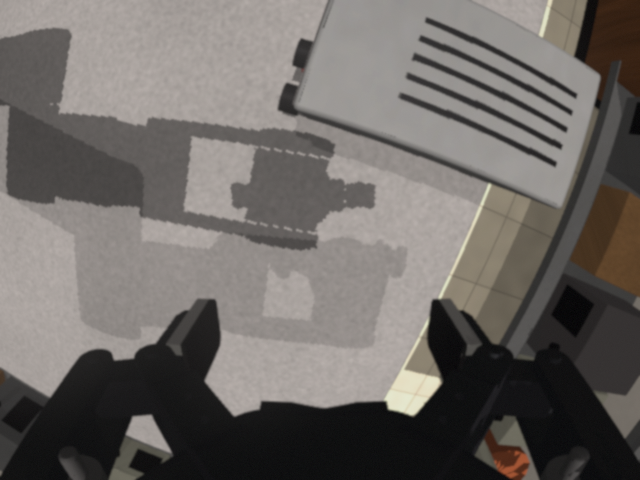

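The rows were refused because every key must be given, so nothing moved. The picture shows only bare bench below the gripper and no plug. I'll retry with full rows.

```bash
python3 -m inch '[{"dx":0,"dy":0,"dz":0,"wx":0,"wy":0,"wz":8.4},{"dx":0,"dy":0,"dz":0,"wx":0,"wy":0,"wz":8.4},{"dx":0,"dy":0,"dz":0,"wx":0,"wy":0,"wz":8.4}]' 0.75
```

```text
t: 0.52
tcp_pos: [0.2071, -0.5894, 0.3035]
tool_rot: [0.999, -0.053, -0.0, -0.0]
force: [-0.2, 0.5, -0.3]
finger_gap: 0.75
gripper_force: 0.0
```

```bash
python3 -m inch '[{"dx":3.32,"dy":-3.03,"dz":0,"wx":0,"wy":0,"wz":0},{"dx":3.32,"dy":-3.03,"dz":0,"wx":0,"wy":0,"wz":0},{"dx":3.32,"dy":-3.03,"dz":0,"wx":0,"wy":0,"wz":0},{"dx":3.32,"dy":-3.03,"dz":0,"wx":0,"wy":0,"wz":0},{"dx":3.32,"dy":-3.03,"dz":0,"wx":0,"wy":0,"wz":0},{"dx":3.32,"dy":-3.03,"dz":0,"wx":0,"wy":0,"wz":0},{"dx":3.32,"dy":-3.03,"dz":0,"wx":0,"wy":0,"wz":0},{"dx":3.32,"dy":-3.03,"dz":0,"wx":0,"wy":0,"wz":0},{"dx":3.32,"dy":-3.03,"dz":0,"wx":0,"wy":0,"wz":0},{"dx":3.32,"dy":-3.03,"dz":0,"wx":0,"wy":0,"wz":0}]'; python3 -m inch '[{"dx":0,"dy":0,"dz":4,"wx":0,"wy":0,"wz":0},{"dx":0,"dy":0,"dz":4,"wx":0,"wy":0,"wz":0},{"dx":0,"dy":0,"dz":0,"wx":0,"wy":0,"wz":0},{"dx":0,"dy":0,"dz":0,"wx":0,"wy":0,"wz":0}]'
cat > yl.py <<'E'
from h import *
def yl(tag,z):
    p=eyes.camera_params('wrist'); im=eyes.snapshot('wrist')[:,:,::-1]; cv2.imwrite(f'pics/{tag}.png',im)
    k,l,st,ce=cv2.connectedComponentsWithStats(cv2.inRange(cv2.cvtColor(im.copy(),cv2.COLOR_BGR2HSV),(22,150,80),(35,255,255)))
    for i in range(1,k):
        if st[i][4]>100: print(st[i],ce[i].round(1),wz(ce[i],z,p).round(4))
    return p,im
E
python3 - <<'E'
from yl import *
p,im=yl('w2',.06); print(wproj([.568,-.3215,.061],p)); print(go([.568,-.3215,.117]),sense()['force'],sense()['tcp_pos'],sense()['finger_gap'])
E
```

```text
t: 1.78
tcp_pos: [0.5692, -0.3209, 0.3035]
tool_rot: [0.999, -0.051, -0.0, -0.0]
force: [1.0, 0.1, -0.9]
finger_gap: 0.749
gripper_force: 0.0
t: 2.28
tcp_pos: [0.5688, -0.3227, 0.225]
tool_rot: [0.999, -0.051, 0.001, 0.001]
force: [0.6, -0.2, 0.9]
finger_gap: 0.748
gripper_force: 0.0
[ 419   64   43   43 1423] [439.8  85.1] [ 0.665  -0.4066  0.06  ]
[ 503  139   36   40 1111] [520.6 158.3] [ 0.6144 -0.4639  0.06  ]
[306 234  31  12 102] [320.3 238.2] [ 0.5712 -0.32    0.06  ]
[   0  280   55   67 2163] [ 25.1 312.1] [ 0.5278 -0.0366  0.06  ]
[323.02048187 243.02530639]
(array([-0.15, -0.15, 10.87]), [[0.995, -0.102, 0.003], [-0.102, -0.995, -0.002], [0.003, 0.002, -1.0]]) [-0.25535274 -0.19467605  1.15476323] [ 0.56909281 -0.32294486  0.22575269] 0.7500237637194702
```

View pics/w2.png

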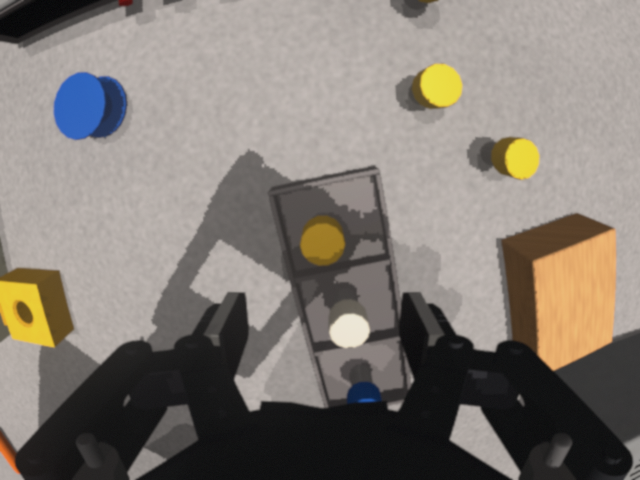

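The yellow plug's head is centred at (324,240), within 3 px of the prediction, so the gripper is above it. Going down to grip.

```bash
python3 -m inch '[{"dx":0,"dy":0,"dz":2.8,"wx":0,"wy":0,"wz":0},{"dx":0,"dy":0,"dz":2.8,"wx":0,"wy":0,"wz":0},{"dx":0,"dy":0,"dz":2.8,"wx":0,"wy":0,"wz":0},{"dx":0,"dy":0,"dz":2.8,"wx":0,"wy":0,"wz":0},{"dx":0,"dy":0,"dz":0,"wx":0,"wy":0,"wz":0}]'; python3 -m inch '[{"dx":0,"dy":0,"dz":0,"wx":0,"wy":0,"wz":0},{"dx":0,"dy":0,"dz":0,"wx":0,"wy":0,"wz":0},{"dx":0,"dy":0,"dz":0,"wx":0,"wy":0,"wz":0},{"dx":0,"dy":0,"dz":0,"wx":0,"wy":0,"wz":0},{"dx":0,"dy":0,"dz":0,"wx":0,"wy":0,"wz":0},{"dx":0,"dy":0,"dz":0,"wx":0,"wy":0,"wz":0}]' 0.1 40
```

```text
t: 2.95
tcp_pos: [0.568, -0.3221, 0.1117]
tool_rot: [0.999, -0.051, -0.001, -0.0]
force: [-0.3, 0.3, 0.5]
finger_gap: 0.752
gripper_force: 0.0
t: 3.7
tcp_pos: [0.5693, -0.3228, 0.1142]
tool_rot: [0.999, -0.051, 0.002, 0.001]
force: [-0.4, -0.3, 6.3]
finger_gap: 0.336
gripper_force: 39.2
```

```bash
python3 -m inch '[{"dx":0,"dy":0,"dz":-1,"wx":0,"wy":0,"wz":0},{"dx":0,"dy":0,"dz":-3,"wx":0,"wy":0,"wz":0},{"dx":0,"dy":0,"dz":-4,"wx":0,"wy":0,"wz":0},{"dx":0,"dy":0,"dz":-2,"wx":0,"wy":0,"wz":0},{"dx":0,"dy":0,"dz":0,"wx":0,"wy":0,"wz":0}]'
python3 - <<'E'
from h import *
import fit
print(go(fit.model(fit.s.x)['sock']+[0,0,.18]),sense()['tcp_pos'],sense()['finger_gap'],sense()['force'])
E
```

```text
t: 4.32
tcp_pos: [0.5691, -0.3226, 0.2143]
tool_rot: [0.999, -0.051, 0.002, 0.001]
force: [-0.3, 0.0, -0.9]
finger_gap: 0.333
gripper_force: 39.5
(array([ -8.41, -30.75,  -0.68]), [[0.995, -0.102, 0.004], [-0.102, -0.995, -0.003], [0.004, 0.003, -1.0]]) [ 0.56905594 -0.32260998  0.21433264] 0.3334090940124034 [-0.27249758  0.04751808 -0.9371917 ]
```

```bash
python3 -m inch '[{"dx":-1.05,"dy":-3.84,"dz":0,"wx":0,"wy":0,"wz":0},{"dx":-1.05,"dy":-3.84,"dz":0,"wx":0,"wy":0,"wz":0},{"dx":-1.05,"dy":-3.84,"dz":0,"wx":0,"wy":0,"wz":0},{"dx":-1.05,"dy":-3.84,"dz":0,"wx":0,"wy":0,"wz":0},{"dx":-1.05,"dy":-3.84,"dz":0,"wx":0,"wy":0,"wz":0},{"dx":-2.05,"dy":-3.84,"dz":0,"wx":0,"wy":0,"wz":0},{"dx":-2.05,"dy":0,"dz":0,"wx":0,"wy":0,"wz":0},{"dx":0,"dy":0,"dz":0,"wx":0,"wy":0,"wz":0},{"dx":0,"dy":0,"dz":0,"wx":0,"wy":0,"wz":0}]'
python3 - <<'E'
from yl import *
import fit
p,im=yl('w3',.04); m=fit.model(fit.s.x)
print({k:wproj(m[k],p).round(1).tolist() for k in('sock','c0','c1','c2','c3')},sense()['tcp_pos'])
E
```

```text
t: 5.45
tcp_pos: [0.4996, -0.0839, 0.2117]
tool_rot: [0.999, -0.051, 0.0, 0.0]
force: [0.2, -0.4, -0.5]
finger_gap: 0.337
gripper_force: 39.6
[ 151  175   58   97 3539] [176.3 216.6] [0.5262 0.0183 0.04  ]
[236 174  23  11 197] [248.1 178. ] [ 0.5462 -0.0377  0.04  ]
[ 287  298   75   55 1709] [324.1 325.8] [ 0.4322 -0.0766  0.04  ]
{'sock': [213.1, 225.6], 'c0': [163.0, 177.3], 'c1': [260.5, 173.7], 'c2': [264.9, 273.3], 'c3': [173.2, 271.8]} [ 0.49981803 -0.0841319   0.2117484 ]
```

View pics/w3.png

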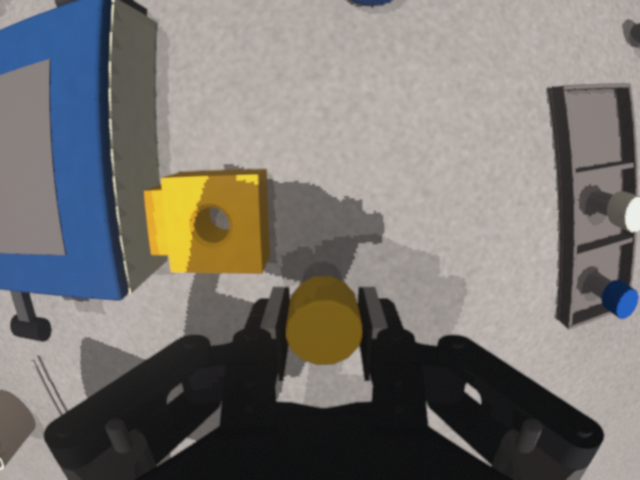

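The plug is held upright, head top centred at about (324,322), with the empty bin compartment at right. The socket hole is at about (211,223), against (213,226) predicted.

Run:
```python
from h import *
p=eyes.camera_params('wrist'); s=sense(); r=R.from_quat(s['tool_rot']); 
sk=wz((211.3,223.3),.04,p); hd=wz((324,322),s['tcp_pos'][2]-.052,p); ft=wz((322,272),s['tcp_pos'][2]-.112,p)
print('sock',sk,'head tool',r.inv().apply(hd-s['tcp_pos'])*1000,r.inv().apply(ft-s['tcp_pos'])*1000)
# expected px when plug exactly on tool axis
print(wproj(s['tcp_pos']+r.apply([0,0,.052]),p),s['tcp_pos'])
print(go([*sk[:2],.165]))
```

```text
sock [ 0.51864753 -0.00725323  0.04      ] head tool [ 2.65972927 -0.75467359 52.00310238] [ -0.99565146  -1.70084502 111.99825509]
[325.99769235 328.09582224] [ 0.49981803 -0.0841319   0.2117484 ]
(array([ 1.08, -7.84,  4.67]), [[0.995, -0.103, 0.001], [-0.103, -0.995, -0.0], [0.001, 0.0, -1.0]])
```

```bash
python3 -m inch '[{"dx":0.45,"dy":-3.9,"dz":0,"wx":0,"wy":0,"wz":0},{"dx":0.5,"dy":-3.85,"dz":0,"wx":0,"wy":0,"wz":0},{"dx":0,"dy":0,"dz":2,"wx":0,"wy":0,"wz":0},{"dx":0,"dy":0,"dz":2,"wx":0,"wy":0,"wz":0},{"dx":0,"dy":0,"dz":0,"wx":0,"wy":0,"wz":0},{"dx":0,"dy":0,"dz":0,"wx":0,"wy":0,"wz":0}]'
python3 - <<'E'
from h import *
s=sense(); print(s['tcp_pos'],s['force'],go([.5177,-.0077,.15]))
E
```

```text
t: 6.25
tcp_pos: [0.5169, -0.0077, 0.1722]
tool_rot: [0.999, -0.051, 0.001, 0.0]
force: [-0.1, -0.3, -0.6]
finger_gap: 0.332
gripper_force: 39.6
[ 0.51691179 -0.00770162  0.17219162] [-0.13227529 -0.26911464 -0.61340196] (array([ 0.08, -0.01,  2.22]), [[0.995, -0.103, 0.001], [-0.103, -0.995, -0.0], [0.001, 0.0, -1.0]])
```

Foot at about z 0.060. Lowering into the mouth with the force in view.

```bash
python3 -m inch '[{"dx":0,"dy":0,"dz":0.8,"wx":0,"wy":0,"wz":0},{"dx":0,"dy":0,"dz":0.8,"wx":0,"wy":0,"wz":0},{"dx":0,"dy":0,"dz":0.6,"wx":0,"wy":0,"wz":0},{"dx":0,"dy":0,"dz":0.3,"wx":0,"wy":0,"wz":0},{"dx":0,"dy":0,"dz":0,"wx":0,"wy":0,"wz":0}]'
```

```text
t: 6.88
tcp_pos: [0.516, -0.0072, 0.1466]
tool_rot: [0.999, -0.051, -0.0, -0.0]
force: [0.1, -0.1, -0.2]
finger_gap: 0.337
gripper_force: 39.6
```

```bash
python3 -m inch '[{"dx":0,"dy":0,"dz":0.4,"wx":0,"wy":0,"wz":0},{"dx":0,"dy":0,"dz":0.4,"wx":0,"wy":0,"wz":0},{"dx":0,"dy":0,"dz":0,"wx":0,"wy":0,"wz":0}]'
```

```text
t: 7.25
tcp_pos: [0.5159, -0.0071, 0.1386]
tool_rot: [0.999, -0.051, -0.0, -0.0]
force: [-0.5, 0.4, -0.6]
finger_gap: 0.339
gripper_force: 39.6
```

```bash
python3 -m inch '[{"dx":0,"dy":0,"dz":0.6,"wx":0,"wy":0,"wz":0},{"dx":0,"dy":0,"dz":0.6,"wx":0,"wy":0,"wz":0},{"dx":0,"dy":0,"dz":0.5,"wx":0,"wy":0,"wz":0},{"dx":0,"dy":0,"dz":0,"wx":0,"wy":0,"wz":0}]'
```

```text
t: 7.75
tcp_pos: [0.5158, -0.0071, 0.1213]
tool_rot: [0.999, -0.051, -0.001, -0.0]
force: [0.0, 0.2, -0.8]
finger_gap: 0.336
gripper_force: 39.6
```

```bash
python3 -m inch '[{"dx":0,"dy":0,"dz":0.2,"wx":0,"wy":0,"wz":0},{"dx":0,"dy":0,"dz":0.2,"wx":0,"wy":0,"wz":0},{"dx":0,"dy":0,"dz":0.1,"wx":0,"wy":0,"wz":0},{"dx":0,"dy":0,"dz":0,"wx":0,"wy":0,"wz":0}]'
```

```text
t: 8.25
tcp_pos: [0.5161, -0.0072, 0.1169]
tool_rot: [0.999, -0.051, -0.0, -0.0]
force: [0.0, 0.1, -0.0]
finger_gap: 0.335
gripper_force: 39.6
```

```bash
python3 -m inch '[{"dx":0,"dy":0,"dz":0.15,"wx":0,"wy":0,"wz":0},{"dx":0,"dy":0,"dz":0.1,"wx":0,"wy":0,"wz":0},{"dx":0,"dy":0,"dz":0,"wx":0,"wy":0,"wz":0}]'
```

```text
t: 8.62
tcp_pos: [0.5162, -0.0072, 0.1152]
tool_rot: [0.999, -0.051, 0.0, 0.0]
force: [-0.7, 0.6, 5.4]
finger_gap: 0.332
gripper_force: 40.2
```

```bash
python3 -m inch '[{"dx":0,"dy":0,"dz":0.1,"wx":0,"wy":0,"wz":0},{"dx":0,"dy":0,"dz":0,"wx":0,"wy":0,"wz":0}]'; python3 -m inch '[{"dx":0,"dy":0,"dz":-0.1,"wx":0,"wy":0,"wz":0},{"dx":0,"dy":0,"dz":0,"wx":0,"wy":0,"wz":0},{"dx":0,"dy":0,"dz":0,"wx":0,"wy":0,"wz":0},{"dx":0,"dy":0,"dz":0,"wx":0,"wy":0,"wz":0}]' 0.55; python3 -m inch '[{"dx":0,"dy":0,"dz":-2,"wx":0,"wy":0,"wz":0},{"dx":0,"dy":0,"dz":-4,"wx":0,"wy":0,"wz":0},{"dx":0,"dy":0,"dz":-4,"wx":0,"wy":0,"wz":0},{"dx":0,"dy":0,"dz":0,"wx":0,"wy":0,"wz":0},{"dx":0,"dy":0,"dz":0,"wx":0,"wy":0,"wz":0}]'
python3 - <<'E'
from yl import *
import fit
m=fit.model(fit.s.x); p,im=yl('w4',.065); print({k:wproj(v,p).round(1).tolist() for k,v in m.items()}, wproj(m['sock']+[0.0,0,.025],p))
for a,b in((0,0),): print(go(m['hand']+[0,0,.09]))
E
```

```text
t: 8.88
tcp_pos: [0.5163, -0.0072, 0.1151]
tool_rot: [0.999, -0.051, 0.001, 0.0]
force: [-2.4, 0.1, 12.6]
finger_gap: 0.335
gripper_force: 40.9
t: 9.38
tcp_pos: [0.516, -0.0072, 0.1141]
tool_rot: [0.999, -0.051, -0.0, -0.0]
force: [0.2, -0.2, -0.7]
finger_gap: 0.548
gripper_force: 0.0
t: 10.0
tcp_pos: [0.5156, -0.0071, 0.2139]
tool_rot: [0.999, -0.051, -0.001, -0.0]
force: [1.1, 0.9, -0.3]
finger_gap: 0.553
gripper_force: 0.0
[ 271  184  104   40 1146] [337.3 191.7] [ 0.55   -0.0179  0.065 ]
[304 251  32  12 146] [320.1 255.9] [ 0.5109 -0.0036  0.065 ]
{'sock': [326.1, 235.2], 'hand': [106.7, 345.0], 'hend': [126.2, 347.4], 'piv': [-39.9, 51.3], 'tip': [-150.8, 294.8], 'c0': [273.5, 184.6], 'c1': [378.8, 184.6], 'c2': [374.8, 282.1], 'c3': [277.2, 282.2]} [326.41453649 246.36758898]
(array([ -7.33, -16.4 ,   4.61]), [[0.995, -0.102, -0.002], [-0.102, -0.995, 0.001], [-0.002, -0.0, -1.0]])
```

View pics/w4.png

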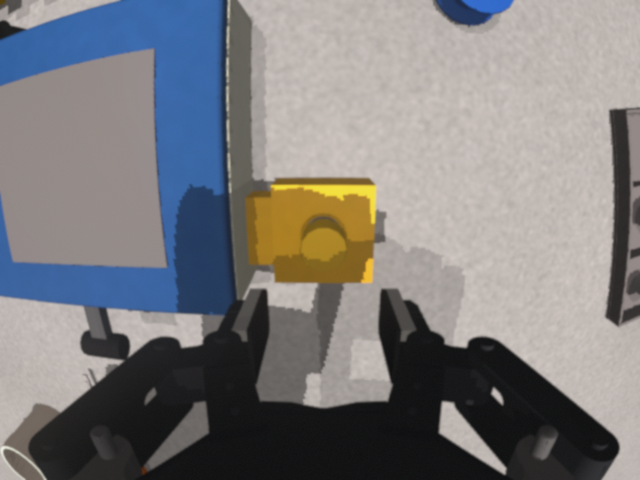

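The plug stands upright in the pod with its head at (324,240), down on the pod. Contact also came at the expected height. The handle is at (105,345), as predicted. Next I move over it.

```bash
python3 -m inch '[{"dx":-1.5,"dy":-3.2,"dz":0,"wx":0,"wy":0,"wz":0},{"dx":-1.5,"dy":-3.3,"dz":0,"wx":0,"wy":0,"wz":0},{"dx":-1.5,"dy":-3.3,"dz":0,"wx":0,"wy":0,"wz":0},{"dx":-1.5,"dy":-3.3,"dz":0,"wx":0,"wy":0,"wz":0},{"dx":-1.33,"dy":-3.3,"dz":0,"wx":0,"wy":0,"wz":0},{"dx":0,"dy":0,"dz":0,"wx":0,"wy":0,"wz":0},{"dx":0,"dy":0,"dz":0,"wx":0,"wy":0,"wz":0}]' 0.65
python3 - <<'E'
from yl import *
import fit
m=fit.model(fit.s.x); p,im=yl('w5',.065); print({k:wproj(v,p).round(1).tolist() for k,v in m.items()},wproj(m['hand']+[0,0,.01],p))
print(go(m['hand']+[0,0,.054]))
E
```

```text
t: 10.92
tcp_pos: [0.4597, 0.1631, 0.2135]
tool_rot: [0.999, -0.051, -0.001, 0.0]
force: [0.2, 0.1, -0.6]
finger_gap: 0.65
gripper_force: 0.0
[ 507   89   75  100 5698] [544.4 140.2] [0.5184 0.012  0.065 ]
[   0   95   38   92 1193] [ 21.7 141.4] [0.5639 0.3791 0.065 ]
[   0  198   61   75 2416] [ 31.8 241.9] [0.4864 0.3905 0.065 ]
{'sock': [548.1, 140.6], 'hand': [324.1, 256.1], 'hend': [354.7, 256.1], 'piv': [123.4, -97.0], 'tip': [-79.3, 133.4], 'c0': [509.9, 87.4], 'c1': [584.4, 100.9], 'c2': [578.6, 189.4], 'c3': [505.4, 184.7]} [324.15434324 262.01170325]
(array([-0.1 , -0.08,  8.22]), [[0.995, -0.102, -0.001], [-0.102, -0.995, -0.0], [-0.001, 0.001, -1.0]])
```

View pics/w5.png

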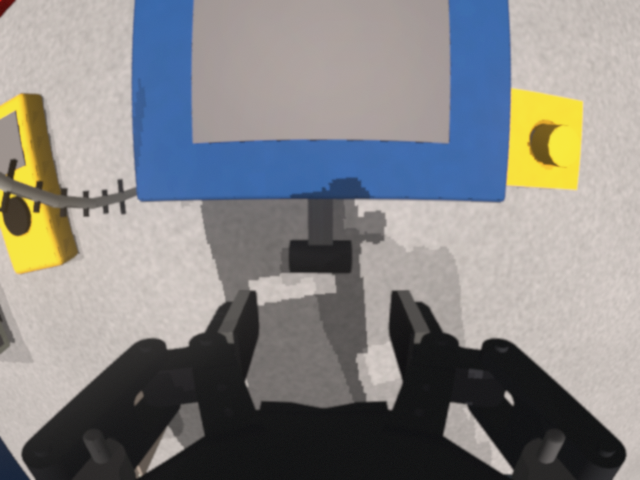

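The bar's centre is at (320,256), about 2 mm left of the prediction. The plug is visible in the pod at the right. I'll shift 2 mm, descend and grip.

```bash
python3 -m inch '[{"dx":-0.05,"dy":-0.25,"dz":2.4,"wx":0,"wy":0,"wz":0},{"dx":0,"dy":0,"dz":2.4,"wx":0,"wy":0,"wz":0},{"dx":0,"dy":0,"dz":2,"wx":0,"wy":0,"wz":0},{"dx":0,"dy":0,"dz":1.4,"wx":0,"wy":0,"wz":0},{"dx":0,"dy":0,"dz":0,"wx":0,"wy":0,"wz":0}]'; python3 -m inch '[{"dx":0,"dy":0,"dz":0,"wx":0,"wy":0,"wz":0},{"dx":0,"dy":0,"dz":0,"wx":0,"wy":0,"wz":0},{"dx":0,"dy":0,"dz":0,"wx":0,"wy":0,"wz":0},{"dx":0,"dy":0,"dz":0,"wx":0,"wy":0,"wz":0},{"dx":0,"dy":0,"dz":0,"wx":0,"wy":0,"wz":0}]' 0.1 60
```

```text
t: 11.6
tcp_pos: [0.4595, 0.1652, 0.1315]
tool_rot: [0.999, -0.052, -0.001, 0.0]
force: [0.1, -0.8, 0.9]
finger_gap: 0.65
gripper_force: 0.0
t: 12.22
tcp_pos: [0.46, 0.1652, 0.1333]
tool_rot: [0.999, -0.051, 0.001, 0.001]
force: [0.0, -4.7, 0.5]
finger_gap: 0.408
gripper_force: 61.5
```

```bash
python3 -m inch '[{"dx":0.06,"dy":0,"dz":-1.7,"wx":0,"wy":0,"wz":0},{"dx":0.18,"dy":0,"dz":-1.69,"wx":0,"wy":0,"wz":0},{"dx":0.29,"dy":0,"dz":-1.68,"wx":0,"wy":0,"wz":0},{"dx":0,"dy":0,"dz":0,"wx":0,"wy":0,"wz":0}]'
```

```text
t: 12.72
tcp_pos: [0.4658, 0.1645, 0.1843]
tool_rot: [0.999, -0.051, 0.001, 0.001]
force: [3.2, -5.4, -6.7]
finger_gap: 0.409
gripper_force: 60.5
```

```bash
python3 -m inch '[{"dx":0.42,"dy":0,"dz":-1.65,"wx":0,"wy":0,"wz":0},{"dx":0.52,"dy":0,"dz":-1.61,"wx":0,"wy":0,"wz":0},{"dx":0.64,"dy":0,"dz":-1.58,"wx":0,"wy":0,"wz":0},{"dx":0.75,"dy":0,"dz":-1.53,"wx":0,"wy":0,"wz":0},{"dx":0.85,"dy":0,"dz":-1.47,"wx":0,"wy":0,"wz":0},{"dx":0.82,"dy":0,"dz":-1.21,"wx":0,"wy":0,"wz":0},{"dx":0,"dy":0,"dz":0,"wx":0,"wy":0,"wz":0},{"dx":0,"dy":0,"dz":0,"wx":0,"wy":0,"wz":0}]'
python3 - <<'E'
from h import *
for n in("top","side","wrist"): cv2.imwrite(f"pics/{n}5.png",eyes.snapshot(n)[:,:,::-1])
a=cv2.imread("pics/top5.png")[125:265,145:325]; b=cv2.imread("pics/side5.png")[85:260,270:400]
a=cv2.resize(a,None,fx=2.4,fy=2.4,interpolation=2);b=cv2.resize(b,None,fx=2.7,fy=2.7,interpolation=2)
o=np.zeros((480,790,3),np.uint8); o[:a.shape[0],:a.shape[1]]=a; o[:b.shape[0],435:435+b.shape[1]]=b; cv2.imwrite("pics/c5.png",o)
E
```

```text
t: 13.72
tcp_pos: [0.5043, 0.1605, 0.2725]
tool_rot: [0.999, -0.051, -0.0, 0.001]
force: [4.0, -4.5, -11.1]
finger_gap: 0.408
gripper_force: 61.1
```

View pics/c5.png

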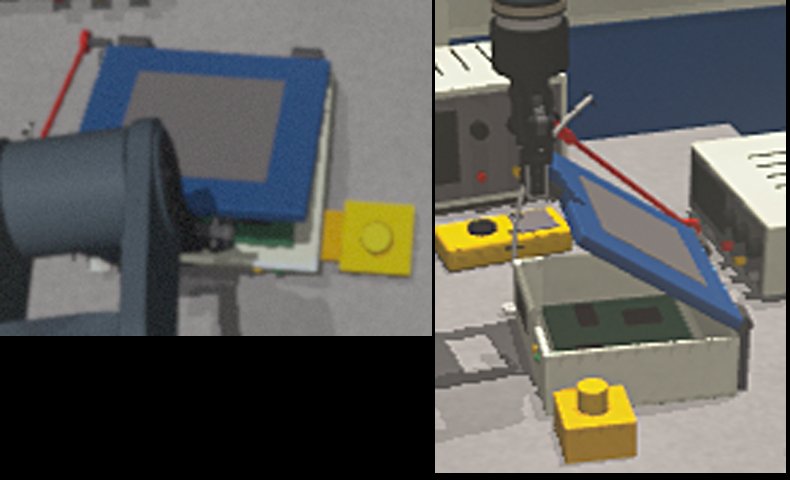

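Left (top view): lid raised, plug head centred in the pod at (377,238). Right (side view): plug seated with its head on the pod (593,395), and the lid at about 0.61 rad, flatter than the red arm. Now I measure both angles in the side camera.

```bash
cat > ang.py <<'E'
from h import *
import fit
x,y,yaw,xh,sx,_=fit.s.x; Rz=R.from_euler('z',yaw); H=Rz.apply([xh,0,.0775])+[x,y,0]
def arm(L,th): # lid/arm coords (forward d, y, height above hinge plane) -> world
    L=np.atleast_2d(L); d,l,h=L.T; c,s=np.cos(th),np.sin(th)
    return Rz.apply(np.c_[-d*c-h*s*-1*-1, l, d*s+h*c])+H if False else Rz.apply(np.c_[-d*c+h*s, l, d*s+h*c])+H
def patch(f):
    im=cv2.resize(cv2.imread(f),None,fx=4,fy=4,interpolation=cv2.INTER_CUBIC); hs=cv2.cvtColor(im,cv2.COLOR_BGR2HSV)
    m=cv2.morphologyEx(cv2.inRange(hs,(98,100,50),(125,255,255)),cv2.MORPH_CLOSE,np.ones((5,5)))
    c,hi=cv2.findContours(m,cv2.RETR_CCOMP,cv2.CHAIN_APPROX_NONE)
    b=[k for k,g in zip(c,hi[0]) if g[3]>=0 and 5000<cv2.contourArea(k)<60000 and abs(k[:,0,0].mean()/4-340)<60 and abs(k[:,0,1].mean()/4-180)<60]
    k=max(b,key=cv2.contourArea); pts=k[:,0].astype(float)
    q=cv2.approxPolyDP(k,.05*cv2.arcLength(k,True),True)[:,0].astype(float)
    def edge(a,b):
        t=(b-a)/np.linalg.norm(b-a); n=np.array([-t[1],t[0]]); u=(pts-a)@t; L=np.linalg.norm(b-a)
        s=pts[(abs((pts-a)@n)<8)&(u>.12*L)&(u<.88*L)]; v=cv2.fitLine(s.astype(np.float32),cv2.DIST_HUBER,0,.01,.01).ravel(); return np.cross([v[2],v[3],1],[v[2]+v[0],v[3]+v[1],1])
    e=[edge(q[i],q[(i+1)%4]) for i in range(4)]
    P=[np.cross(e[i-1],e[i]) for i in range(4)]; P=np.array([(p[:2]/p[2]+.5)/4-.5 for p in P])
    i=np.argmin(P[:,0]*1+P[:,1]*0); return P[np.lexsort((P[:,0],))],len(q)
def red(f,th0=.70):
    im=cv2.imread(f).astype(int); m=(im[:,:,2]>90)&(im[:,:,2]>2.2*im[:,:,1])&(im[:,:,2]>2.2*im[:,:,0])
    w=proj('side' if 'side' in f else 'top',arm([[0,.133,0],[.205,.133,0]],th0)); a,b=w; t=(b-a)/np.linalg.norm(b-a); L=np.linalg.norm(b-a)
    v,u=np.nonzero(m); p=np.c_[u,v]-a; n=p@[-t[1],t[0]]; s=p@t; k=(abs(n)<8)&(s>.15*L)&(s<.8*L); pts=np.c_[u,v][k].astype(np.float32)
    l=cv2.fitLine(pts,cv2.DIST_HUBER,0,.01,.01).ravel(); return l,len(pts),a,b
E
python3 - <<'E'
from ang import *
for f in("pics/side0.png","pics/side5.png","pics/top0.png"):
    l,n,a,b=red(f); c=f[5:].rstrip('05.png'); c='side' if 'side' in f else 'top'
    # theta whose projected arm is parallel to the fitted line
    g=lambda th:(lambda w:np.cross((w[1]-w[0])/np.linalg.norm(w[1]-w[0]),[l[0],l[1]]))(proj(c,arm([[.03,.133,0],[.165,.133,0]],th[0])))
    print(f,n,'mark',least_squares(g,[.65]).x)
P0,k0=patch("pics/side0.png"); P5,k5=patch("pics/side5.png"); print(k0,k5); print(P0.round(1).tolist(),P5.round(1).tolist())
E
```

```text
pics/side0.png 53 mark [0.72041434]
pics/side5.png 57 mark [0.71947251]
pics/top0.png 48 mark [0.72734547]
4 4
[[310.7, 180.4], [319.2, 204.0], [354.9, 176.5], [366.4, 199.4]] [[321.6, 148.0], [331.6, 170.3], [359.2, 169.1], [371.8, 192.2]]<stdin>:5: DeprecationWarning: Arrays of 2-dimensional vectors are deprecated. Use arrays of 3-dimensional vectors instead. (deprecated in NumPy 2.0)
```

```bash
cat > lid.py <<'E'
from ang import *
def lid(f,h=.008):
    P0,_=patch("pics/side0.png"); P,_=patch(f)
    W=np.array([onz('side',q,.0775+h) for q in P0]); L=Rz.inv().apply(W-H); L=np.c_[-L[:,0],L[:,1],L[:,2]]
    s=least_squares(lambda t:(proj('side',arm(L,t[0]))-P).ravel(),[.6])
    s2=least_squares(lambda t:(proj('side',arm(L,t[0]))+t[1:]-P).ravel(),[.6,0,0])
    g=lambda P,th,i,j:(lambda w,d:float((w[1]-w[0])[0]*d[1]-(w[1]-w[0])[1]*d[0]))(proj('side',arm(L[[i,j]],th)),P[j]-P[i])
    sl=[least_squares(lambda t:g(P,t[0],i,j),[.6]).x[0] for i,j in((0,2),(1,3))]
    return L.round(4).tolist(),s.x,s.fun.round(1).tolist(),s2.x,sl
E
python3 - <<'E'
from lid import *
print(*lid("pics/side5.png"),sep='\n'); s=sense(); print(s['tcp_pos'],np.arcsin((s['tcp_pos'][2]-.1333)/.243))
E
```

```text
Traceback (most recent call last):
  File "lid.py", line 1, in <module>
    from ang import *
  File "ang.py", line 2, in <module>
    import fit
  File "fit.py", line 17, in <module>
    s=least_squares(f,[.57,.15,0,.1,-.05,.5],loss='soft_l1',x_scale=[.1,.1,.1,.1,.1,.1])
  File "fit.py", line 16, in f
    m=model(p); return np.concatenate([proj(c,m[k])[0]-o for c,k,o in obs])
                                       ~~~~^^^^^^^^
  File "h.py", line 8, in proj
    K,r,t=cam(n); return cv2.projectPoints(np.float64(X).reshape(-1,1,3),r,t,K,None)[0][:,0]
          ~~~^^^
  File "h.py", line 6, in cam
    p=eyes.camera_params(n); return np.array([[p['fx'],0,p['cx']],[0,p['fy'],p['cy']],[0,0,1]]),np.array(p['rvec']),np.array(p['tvec'])
ValueError: time passes only in moves, steps and waits
```

Too many calibration queries in one script. I'll cache them.

```bash
sed -i 's/^def cam/import functools\n@functools.lru_cache\ndef cam/' h.py
python3 - <<'E'
from lid import *
print(*lid("pics/side5.png"),sep='\n'); s=sense(); print(s['tcp_pos'],np.arcsin((s['tcp_pos'][2]-.1333)/.243))
E
```

```text
[[0.1751, 0.0806, 0.008], [0.1757, -0.0675, 0.008], [0.0409, 0.0797, 0.008], [0.0425, -0.0672, 0.008]]
[0.60543782]
[0.6, 0.6, 0.3, -0.1, -0.3, 0.5, -0.9, -0.5]
[ 0.59694999  0.27842514 -0.36060383]
[np.float64(0.5985840185892066), np.float64(0.5995404691897989)]
[0.50427769 0.16055695 0.27239761] 0.6094519459119283
```

The lid is at about 0.606 rad and the arm at about 0.70–0.72. I'll raise the lid to about 0.705 and then compare the two directly.

```bash
python3 -m inch '[{"dx":0.45,"dy":0,"dz":-0.62,"wx":0,"wy":0,"wz":0},{"dx":0.48,"dy":0,"dz":-0.62,"wx":0,"wy":0,"wz":0},{"dx":0.5,"dy":0,"dz":-0.62,"wx":0,"wy":0,"wz":0},{"dx":0,"dy":0,"dz":0,"wx":0,"wy":0,"wz":0},{"dx":0,"dy":0,"dz":0,"wx":0,"wy":0,"wz":0},{"dx":0,"dy":0,"dz":0,"wx":0,"wy":0,"wz":0}]'
python3 - <<'E'
from lid import *
for n in("side","top"):
    a=np.mean([eyes.snapshot(n)[:,:,::-1].astype(float) for _ in range(8)],0); cv2.imwrite(f"pics/{n}6.png",a.round().astype(np.uint8))
print(*lid("pics/side6.png")[1:],sep='\n'); s=sense(); print(s['tcp_pos'],s['force'],np.arcsin((s['tcp_pos'][2]-.1333)/.243))
# redness-weighted centre line
for n in("side","top"):
    im=cv2.imread(f"pics/{n}6.png").astype(float); r=np.clip(im[:,:,2]-1.15*np.maximum(im[:,:,0],im[:,:,1])-8,0,None)
    T=np.linspace(.025,.165 if n=='side' else .12,50)
    def samp(th,yw=0):
        w=proj(n,arm(np.c_[T,0*T+.133,0*T],th)); return w
    w=samp(.705); t=(w[-1]-w[0])/np.linalg.norm(w[-1]-w[0]); nn=np.array([-t[1],t[0]]); k=np.arange(-6,6.01,.25)
    q=w[:,None]+k[None,:,None]*nn; v=cv2.remap(r.astype(np.float32),q[:,:,0].astype(np.float32),q[:,:,1].astype(np.float32),1)
    ok=v.sum(1)>30; c=(v*k).sum(1)/np.maximum(v.sum(1),1e-6); sl=np.polyfit(T[ok],c[ok],1); print(n,ok.sum(),sl,np.std(c[ok]-np.polyval(sl,T[ok])))
    C=w[ok]+c[ok,None]*nn; L=cv2.fitLine(C.astype(np.float32),cv2.DIST_HUBER,0,.01,.01).ravel()
    for dy in(-.01,0,.01):
        def g(th):
            W=Rz.inv().apply(arm([[.03,.133,0],[.16,.133,0]],th[0])-H); W=R.from_euler('z',yaw+dy).apply(W)+H; e=proj(n,W); e=(e[1]-e[0])/np.linalg.norm(e[1]-e[0]); return e[0]*L[1]-e[1]*L[0]
        print(' yaw err',dy,'mark',least_squares(g,[.7]).x)
b=cv2.imread("pics/side6.png")[95:225,285:400]; cv2.imwrite("pics/c6.png",cv2.resize(b,None,fx=4.5,fy=4.5,interpolation=2))
E
```

```text
t: 14.62
tcp_pos: [0.518, 0.1592, 0.2904]
tool_rot: [0.999, -0.051, -0.001, 0.001]
force: [4.3, -4.2, -13.8]
finger_gap: 0.408
gripper_force: 61.1
[0.69677817]
[1.1, 1.1, 0.4, -0.1, -0.3, 0.5, -1.5, -1.0]
[ 0.68742792  0.32333867 -0.39723858]
[np.float64(0.6898339146335736), np.float64(0.6906646405401089)]
[0.51795381 0.15916709 0.29044073] [  3.94190691  -4.77456859 -14.56838333] 0.7032102083681067
side 50 [-0.97961043  2.08287933] 0.1016849937888484
 yaw err -0.01 mark [0.70032712]
 yaw err 0 mark [0.70213087]
 yaw err 0.01 mark [0.70388829]
top 42 [4.32053394 0.10019787] 0.04260024240074258
 yaw err -0.01 mark [0.7093998]
 yaw err 0 mark [0.72470984]
 yaw err 0.01 mark [0.73961078]
```

View pics/c6.png

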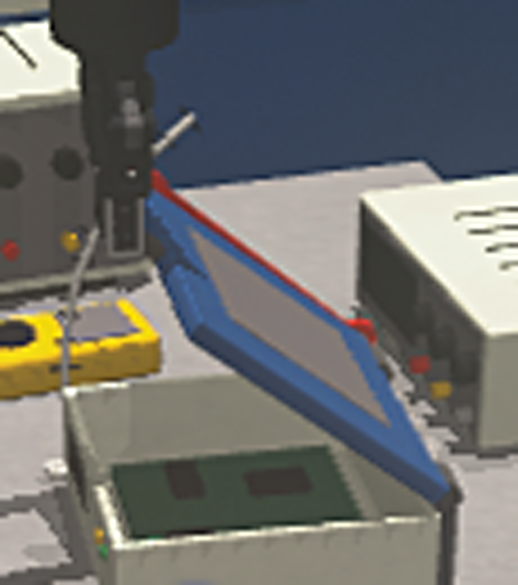

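The lid (front edge ~(195,330)–(445,495)) is now nearly parallel to the red arm just above its far edge ((160,185)–(365,325)). The lid partly hides the arm here, so I'll re-measure the arm in the earlier unobstructed pictures.

Run:
```python
from lid import *
for f in("side0","side5","top0","top5"):
    n=f[:-1]; im=cv2.imread(f"pics/{f}.png").astype(float); r=np.clip(im[:,:,2]-1.15*np.maximum(im[:,:,0],im[:,:,1])-8,0,None)
    for lo,hi in((.025,.165),(.04,.12)):
        if f=='top5' : hi=.11
        T=np.linspace(lo,hi,50); w=proj(n,arm(np.c_[T,0*T+.133,0*T],.71)); t=(w[-1]-w[0])/np.linalg.norm(w[-1]-w[0]); nn=np.array([-t[1],t[0]]); k=np.arange(-6,6.01,.25)
        q=(w[:,None]+k[None,:,None]*nn).astype(np.float32); v=cv2.remap(r.astype(np.float32),q[:,:,0],q[:,:,1],1)
        ok=v.sum(1)>30; c=(v*k).sum(1)/np.maximum(v.sum(1),1e-6); C=w[ok]+c[ok,None]*nn; L=cv2.fitLine(C.astype(np.float32),cv2.DIST_HUBER,0,.01,.01).ravel()
        def g(th): e=proj(n,arm([[lo,.133,0],[hi,.133,0]],th[0])); e=(e[1]-e[0])/np.linalg.norm(e[1]-e[0]); return e[0]*L[1]-e[1]*L[0]
        def g2(th): e=proj(n,arm(np.c_[T[ok],0*T[ok]+.133,0*T[ok]],th[0]))-C; return e@nn
        print(f,lo,hi,ok.sum(),c[ok].mean(),'slope',least_squares(g,[.7]).x,'pos',least_squares(g2,[.7]).x)
# lid/tester yaw check from patch edges in shut picture (edge directions in lid plane)
P0,_=patch('pics/side0.png'); W=np.array([onz('side',q,.0855) for q in P0]); 
for i,j in((0,2),(1,3)): d=W[j]-W[i]; print('yaw',np.arctan2(d[1],d[0]),yaw)
for i,j in((1,0),(3,2)): d=W[j]-W[i]; print('yaw y',np.arctan2(-d[0],d[1]))
```

```text
side0 0.025 0.165 50 1.3322458361511391 slope [0.71817904] pos [0.74683799]
side0 0.04 0.12 50 1.288918486856563 slope [0.71619213] pos [0.75568799]
side5 0.025 0.165 50 1.3439699539660017 slope [0.71640969] pos [0.74679781]
side5 0.04 0.12 50 1.283535587812093 slope [0.71706492] pos [0.75545824]
top0 0.025 0.165 50 0.4073198656966064 slope [0.72380118] pos [0.72898721]
top0 0.04 0.12 50 0.3608107742519708 slope [0.72499799] pos [0.73077933]
top5 0.025 0.11 50 0.32276368140285217 slope [0.72120049] pos [0.73153164]
top5 0.04 0.11 50 0.3451828009767942 slope [0.72063395] pos [0.73118584]
yaw -0.10808339345480314 -0.10125232836614417
yaw -0.09885650550439865 -0.10125232836614417
yaw y -0.10519751491423376
yaw y -0.1125513828346062
```

The arm measures about 0.716 rad and the lid about 0.70. I'll raise it 0.016 rad more.

```bash
python3 -m inch '[{"dx":0.13,"dy":0,"dz":-0.15,"wx":0,"wy":0,"wz":0},{"dx":0.13,"dy":0,"dz":-0.15,"wx":0,"wy":0,"wz":0},{"dx":0,"dy":0,"dz":0,"wx":0,"wy":0,"wz":0},{"dx":0,"dy":0,"dz":0,"wx":0,"wy":0,"wz":0},{"dx":0,"dy":0,"dz":0,"wx":0,"wy":0,"wz":0},{"dx":0,"dy":0,"dz":0,"wx":0,"wy":0,"wz":0}]'
python3 - <<'E'
from lid import *
a=np.mean([eyes.snapshot("side")[:,:,::-1].astype(float) for _ in range(8)],0); cv2.imwrite("pics/side7.png",a.round().astype(np.uint8))
r=lid("pics/side7.png"); print(r[1],r[3],r[4]); s=sense(); q=s['tcp_pos']; print(q,s['force'],s['qd'].round(4),np.arcsin((q[2]-.1333)/.243),np.arccos(1-((q[0]-.46)*.995-(q[1]-.1652)*.101)/.243))
E
```

```text
t: 16.18
tcp_pos: [0.5203, 0.1589, 0.2932]
tool_rot: [0.999, -0.051, -0.002, 0.001]
force: [4.2, -3.6, -14.3]
finger_gap: 0.405
gripper_force: 61.2
[0.71063489] [ 0.70009743  0.39485503 -0.41927238] [np.float64(0.701609452953395), np.float64(0.7033161029887228)]
[0.52034908 0.15889211 0.29317426] [  4.72097877  -3.64195428 -14.13642052] [-0.0004  0.      0.0008  0.0013  0.0004 -0.0004] 0.7180517907245827 0.7223262258132951
```

The lid reads 0.711–0.720 against the arm's ~0.716, and it is holding still. Handing in.

```bash
python3 -c "
from station import workorder
print(workorder.sign_off())"
```

```text
the job is handed in; nothing more can be done
None
```

I put the yellow plug fully into the socket with the lid shut and let it go. The lid is now held still at about 0.71 rad, against about 0.716 for the red arm, with individual readings within about 0.015 rad of that. The job is handed in, with no verdict shown.

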